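# Clear the low tier and stand the fallen bottles on it

## Task

The toiletry bottles have been knocked over on the ledge, and the pumice stone and the pink soap bar are lying on the lowest tier of the blue corner caddy, where the bottles belong. First move the pumice and the soap up to the middle tier, both lying flat side by side, while the bottles are still off the caddy; then stand every fallen bottle upright, cap up, on the floor of the lowest tier. Leave the glass jar, the loofah handle and the tumbler as they are.

Things in the scene. Friction and masses are not known exactly. Their poses are not given: they have to be found in the camera images.
- caddy: blue plastic corner caddy, fixed, 312 mm long along its x, three tiers that step up towards its own +y (roughly the robot's left). Origin: on the ledge, under the centre of the lowest tier; z up. Each tier's floor has a lip all round, 6 mm thick and 7 mm high. Top tier: floor at 130 mm, 100 mm deep, centred 284 mm along +y.
- low_tier (a point): centre of the lowest tier's floor, 20 mm above the ledge, axes as the caddy's; inner floor 300 (x) x 150 (y) mm
- mid_tier (a point): centre of the middle tier's floor, 75 mm above the ledge and 155 mm along the caddy's +y from the lowest, axes as the caddy's; inner floor 300 (x) x 130 (y) mm
- pumice: grey pumice stone, rounded block 90 (x) x 52 (y) x 36 (z) mm, 90 g; origin: centre of its underside; lies on the lowest tier at the start, long side roughly along the caddy's y
- soap: pink soap bar, rounded block 84 (x) x 54 (y) x 30 (z) mm, 110 g; origin: centre of its underside; lies on the lowest tier at the start, long side roughly along the caddy's y
- bottle_a: square toiletry bottle, green, white round cap; body 52 x 52 x 88 mm, cap 32 mm diameter x 24 mm on top of it, 112 mm overall, 180 g. Origin: centre of its base; +z runs from base to cap (26 mm above the ledge and level when it lies fallen, cap towards the caddy side). There are three or four of these bottles; an absent one reads None.
- bottle_b: square toiletry bottle, orange, white round cap; body 52 x 52 x 88 mm, cap 32 mm diameter x 24 mm on top of it, 112 mm overall, 180 g. Origin: centre of its base; +z runs from base to cap (26 mm above the ledge and level when it lies fallen, cap towards the caddy side). There are three or four of these bottles; an absent one reads None.
- bottle_c: square toiletry bottle, purple, white round cap; body 52 x 52 x 88 mm, cap 32 mm diameter x 24 mm on top of it, 112 mm overall, 180 g. Origin: centre of its base; +z runs from base to cap (26 mm above the ledge and level when it lies fallen, cap towards the caddy side). There are three or four of these bottles; an absent one reads None.
- bottle_d: square toiletry bottle, red, white round cap; body 52 x 52 x 88 mm, cap 32 mm diameter x 24 mm on top of it, 112 mm overall, 180 g. Origin: centre of its base; +z runs from base to cap (26 mm above the ledge and level when it lies fallen, cap towards the caddy side). There are three or four of these bottles; an absent one reads None.
- glass_jar: round glass jar with a steel twist cap, 72 mm diameter, 73 mm high, on the top tier; origin: centre of its base; leave alone
- loofah_handle: hard plastic loofah handle, white with a blue end, 140 x 50 x 24 mm, lying on the top tier; origin: underside; leave alone
- tumbler: white ceramic tumbler, 68 mm diameter, 95 mm high, standing on the ledge; origin: centre of its base; leave alone
Mind the look-alikes: they are no part of the job. Of the things shaped like the soap, the pink one is meant.

How it is judged:
By the outcome, as a careful person would: the job done as asked, in the order asked, and still so for the second after the job is handed in, with the robot touching nothing.
Of bottle_a, bottle_b, bottle_c, bottle_d only 3 to 4 are there at a start; the rules pass over those that are not, and their reading is None.
At some moment in a run one of pumice, soap may be knocked a few centimetres aside while the robot is not near it.
It also fails if it takes over 198 s, if anything falls off the work surface, if the arm or the gripper's body presses on something with over 40 N, if the wrist force passes 120 N, or if a joint passes its speed limit or range.

## Robot

A 6-joint arm with a two-finger parallel gripper is mounted at the origin on the work surface. World frame = base frame: x ahead of the robot, y to its left, z up, the work surface at z = 0. Lengths are in mm, angles in rad, forces in N, time in s.
With the tool pointing down it reaches from about 300 to 775 mm from the base axis. Payload 14.6 kg.
Tool frame: the origin (TCP) lies between the finger pads; the fingertips stand 14 mm ahead of it and the grasp point (between the pads) lies 5 mm behind it; z points along the fingers, y is the line along which they close (so a half turn about z gives the same grasp; the last joint's range is limited). The gripper opens to 85 mm and grips with 20 to 120 N. Pads are 22 mm wide; open, the fingers measure 114 mm over their backs; the gripper's body (76 mm by 85 mm) begins 54 mm behind the grasp point. The pads swing forward as they close: fully open they stand 13 mm farther back than shut.
Start: joints at [1.161, 0.3, 1.521, -0, 1.321, -0.067], TCP at [184.866, 517.99, 245.281] pointing down, gripper open.
Joint ranges: [-3.03, 3.03], [-0.79, 2.21], [0.23, 2.52], [-1.04, 4.18], [0, 3.07], [-2.55, 2.55]. Speed limits (rad/s): [2.22, 2.22, 2.57, 3.14, 3.14, 3.14].

## Interface

Orientations are given as a unit quaternion [x, y, z, w].
In Python, from plant import read_state, capture, sign_off gives the robot as it stands.
- The arm moves only by the tool carry_out, never from a script. Its argument "increments" is a list of rows, each a list of 7 numbers: the shift along the tool's x, y, z in m, then the turn, a rotation vector about the tool's x, y, z in rad, then the closure, from 0 (fully open) to 1 (shut). In form: [[tx, ty, tz, ax, ay, az, gripper], ...]. A call has 1 to 20 rows; each row shifts and turns the commanded pose from where the row before left it, along the tool's axes as they then stand; what a row does not reach is not made up. A row lasts 1/8 s, in which the tool goes at most 62.5 mm and 10.7 degrees, less where a joint would pass 70% of its speed; a pose out of reach is approached as far as the arm can. A call with a gripper value outside its range is refused whole. The fingers move at their own pace and stop on an object; the grip force is fixed at half the most. Time passes only in rows, so rows that do not move let the fingers close. It gives the time, the measured TCP pose, the force, the opening and the grip force at its end, in the units of the state.
- read_state(): the state, without advancing time (a new reading comes with each control period).
- capture(name): name is "scene" or "side" or "wrist"; returns a dict with "pixels" (420x560x3 uint8, red, green, blue), "range_z" (420x560 float32, mm along the optical axis (not along the pixel's ray), 0 where there is no reading), "fx", "fy", "cx", "cy" (pixels), "world_to_cam" (4x4, takes a point from world to camera coordinates). Camera axes: x right, y down, z forward; pixel columns grow to the right and rows downward; lengths in mm; the calibration is good to about 2 mm. A picture is of the moment at which its call begins.
- sign_off(): hands the job in; it is judged then, once.
The state is a dict: "time_s": time; "qpos": joint angles; "qd": joint speeds; "tau": joint torques, N m; "tool_pos": TCP position; "orientation": TCP orientation; "force": force on the tool from outside, world axes, zero at the start; "moment": the same for the moment, N m; "finger_gap": finger opening in mm; "finger_force": force on a finger pad.
Only numpy, scipy, OpenCV 4.12 (cv2) and the standard library are available. Lean on these libraries where they do the work, as an engineer would, in place of code of your own. Each camera call takes 0.05 s, during which the arm holds its last target. There are 200 camera calls.

## Working session

There is one attempt and no reset: what is moved stays moved. The work goes in short steps, Python scripts to look and compute and a tool call to move; the robot and the scene stay as the last step left them, time stands still between calls to the robot, and variables do not carry over. Pictures are saved under pics/ and viewed, at most 14 in all, crops included, and the job is handed in when it is done.

Besides the shell and the picture viewer there is one more tool, called after "Call:" by a JSON object that holds its "op" and its "data". carry_out: Moves the arm, as the interface text tells. Its arguments: {"type":"object","properties":{"increments":{"type":"array"}},"required":["increments"]}

```bash
mkdir -p pics; ls
cat > h.py <<'E'
import numpy as np,cv2
from plant import read_state,capture,sign_off
def shot(n,name):
    c=capture(n); cv2.imwrite('pics/'+name+'.png',c['pixels'][:,:,::-1]); np.savez('pics/'+name+'.npz',**c); return c
def pts(c):
    v,u=np.mgrid[0:420,0:560]; z=c['range_z']
    P=np.stack([(u-c['cx'])/c['fx']*z,(v-c['cy'])/c['fy']*z,z,np.ones_like(z)],-1)
    W=P@np.linalg.inv(c['world_to_cam']).T
    W=W[...,:3]; W[z<=0]=np.nan
    return W
E
python3 - <<'E'
from h import *
a=shot('scene','s0');b=shot('side','d0')
print(read_state())
for c in(a,b): print(np.linalg.inv(c['world_to_cam']).round(2).tolist(),c['fx'],(c['range_z']>0).mean())
E
```

```text
pics
{'time_s': 0.1, 'qpos': array([ 1.16139355e+00,  3.00411890e-01,  1.52150890e+00,  2.45361155e-05,
        1.32070344e+00, -6.66077940e-02]), 'qd': array([-0.00262805, -0.00096415, -0.00037994,  0.001108  , -0.0008361 ,
        0.00012883]), 'tau': array([ 1.46375740e-03, -5.44374597e+01, -3.62371051e+01, -1.08910963e-04,
        3.01224361e-03, -5.60519345e-05]), 'tool_pos': array([184.79167662, 517.82382389, 244.78432189]), 'orientation': array([ 1.70562503e-01,  9.85346724e-01, -4.98448879e-04, -1.33155045e-04]), 'force': array([ 0.43496548, -0.36911028,  0.23901218]), 'moment': array([0.03936482, 0.0252358 , 0.0087267 ]), 'finger_force': 0.0, 'finger_gap': 85.37075769790971}
[[0.77, 0.48, -0.41, 1061.89], [0.64, -0.58, 0.51, -537.36], [0.0, -0.65, -0.76, 951.68], [0.0, 0.0, 0.0, 1.0]] 429.83548753379404 0.9959608843537415
[[0.94, -0.25, 0.24, 293.69], [-0.35, -0.67, 0.65, -795.92], [-0.01, -0.7, -0.72, 1042.67], [0.0, 0.0, 0.0, 1.0]] 514.3927114798589 0.9958801020408163
```

View pics/s0.png

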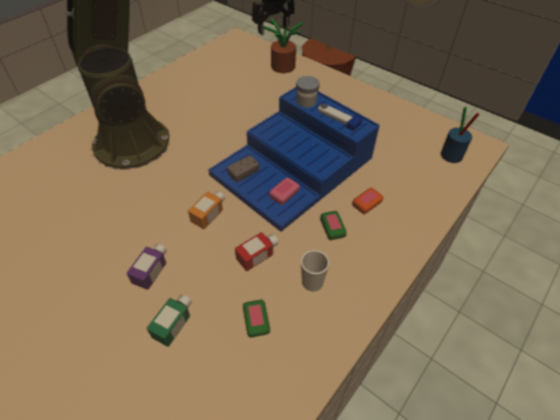

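View pics/d0.png

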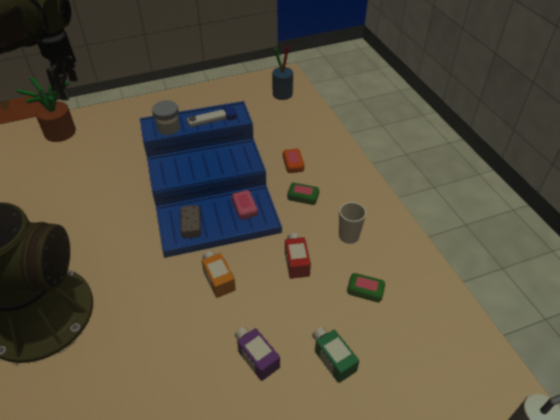

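The pictures show all four bottles: in scene, orange (206,208), red (256,250), purple (147,267) and green (169,320). The pumice (243,168) and soap (285,190) are on the low tier, and the tumbler is at (314,270). The jar and handle are on the top tier.

```bash
cat >> h.py <<'E'
def hsv(c): return cv2.cvtColor(c['pixels'],cv2.COLOR_RGB2HSV).astype(int)
def rect(p):
    (cx,cy),(w,h),a=cv2.minAreaRect(p[:,:2].astype(np.float32))
    if w<h: w,h,a=h,w,a+90
    return np.round([cx,cy,w,h,a],1)
E
python3 - <<'E'
from h import *
for n in('s0','d0'):
    c=np.load(f'pics/{n}.npz'); W=pts(c); H=hsv(c); print(n)
    h,s,v=H[...,0],H[...,1],H[...,2]
    wk=(W[...,0]>100)&(W[...,0]<900)&(abs(W[...,1])<800)&(W[...,2]>5)&(W[...,2]<230)
    blue=(h>105)&(h<128)&(s>130)&wk
    print('blue z hist',[(k*5,int(x)) for k,x in enumerate(np.histogram(W[blue][:,2],np.arange(0,180,5))[0]) if x>60])
    for lo,hi in((14,24),(70,79),(125,134)):
        p=W[blue&(W[...,2]>lo)&(W[...,2]<hi)]; print('tier',lo,rect(p),np.median(p[:,2]).round(1))
    obj=wk&~blue
    nl,lab,st,_=cv2.connectedComponentsWithStats(obj.astype(np.uint8))
    for i in range(1,nl):
        if st[i,4]<60: continue
        m=lab==i; p=W[m]; zt=np.percentile(p[:,2],95); pt=p[p[:,2]>zt-8]
        print('obj',st[i].tolist(),'hsv',np.median(H[m],0).tolist(),'ztop',zt.round(1),'top',rect(pt),'all',rect(p))
E
```

```text
s0
blue z hist [(15, 1167), (20, 1387), (25, 374), (65, 80), (70, 1421), (75, 1672), (80, 417), (85, 72), (125, 490), (130, 673), (135, 194), (150, 83)]
tier 14 [471.3 124.  310.2 164.  174.5] 20.1
tier 70 [489.6 313.6 311.9 231.7 175.1] 75.1
tier 125 [498.9 401.4 310.9 115.4 175. ] 130.3
obj [275, 22, 28, 52, 722] hsv [9.0, 160.0, 69.0] ztop 168.5 top [145.7 671.3 134.6  58.4  86.8] all [137.9 672.3 134.3  75.1  89.5]
obj [209, 76, 171, 155, 3473] hsv [112.0, 107.0, 61.0] ztop 202.4 top [417.3 400.1  73.3  70.2 126.8] all [461.1 366.2 723.7 413.9 100.8]
obj [116, 97, 30, 28, 494] hsv [16.0, 90.0, 32.0] ztop 227.6 top [114.7 -22.   77.5   9.8  68.7] all [112.6 -24.6  86.1  12.8  70.7]
obj [317, 103, 36, 26, 405] hsv [19.0, 48.0, 113.0] ztop 152.9 top [540.8 395.  131.8  38.3 174.4] all [531.1 407.9 152.8  64.  175.2]
obj [441, 107, 39, 56, 932] hsv [101.0, 83.0, 53.5] ztop 156.9 top [849.2 629.3  47.5  13.2 169.2] all [849.4 618.5  77.2  71.4  89.4]
obj [133, 142, 35, 25, 237] hsv [21.0, 116.0, 65.0] ztop 17.7 top [113.5  -1.  141.   27.   90.6] all [113.5  -1.  141.   27.   90.4]
ob
[... 3567 characters left out ...]
73, 40, 29, 805] hsv [49.0, 133.0, 75.0] ztop 33.1 top [ 736.6 -215.2   81.9   54.1  141.1] all [ 739.8 -213.2   85.9   63.   142.6]
obj [78, 275, 15, 48, 355] hsv [26.0, 117.0, 49.0] ztop 18.0 top [110.9  -2.9 139.8  21.7  90. ] all [111.   -2.9 139.8  22.   90. ]
obj [234, 326, 46, 55, 1449] hsv [145.0, 68.0, 79.0] ztop 55.0 top [ 440.5 -290.7   89.6   53.   106.2] all [ 436.8 -280.   114.5   53.8  108.2]
obj [312, 327, 47, 55, 1508] hsv [47.0, 85.0, 82.5] ztop 54.9 top [ 593.8 -353.    88.8   52.9  100.9] all [ 591.1 -341.7  113.9   53.9  100.6]
obj [507, 393, 53, 27, 1048] hsv [35.0, 38.0, 135.0] ztop 174.2 top [ 865.9 -619.8   26.5   11.6    2. ] all [ 858.1 -605.6   70.4   65.3   88.3]
```

```bash
cat >> h.py <<'E'
from scipy.spatial.transform import Rotation as Ro
def down(yaz):
    "tool down, closing line at azimuth yaz deg"
    a=np.radians(yaz); y=np.array([np.cos(a),np.sin(a),0]); z=np.array([0,0,-1.]); return np.stack([np.cross(y,z),y,z],1)
def lean(daz,th,s=1):
    "tool z = -d sin(th)-up cos(th), closing line across d (s picks the sign)"
    a=np.radians(daz);t=np.radians(th); d=np.array([np.cos(a),np.sin(a),0]); u=np.array([0,0,1.])
    z=-d*np.sin(t)-u*np.cos(t); y=s*np.cross(d,u); return np.stack([np.cross(y,z),y,z],1)
def go(*ways,R=None):
    "print turn, then shifts in the turned tool frame through the waypoints"
    s=read_state(); R0=Ro.from_quat(s['orientation']).as_matrix(); p=s['tool_pos']
    if R is None: R=R0
    print('at',p.round(1),'gap',round(s['finger_gap'],1),'F',s['force'].round(1),'q',s['qpos'].round(2),'t',round(s['time_s'],1))
    print('turn',Ro.from_matrix(R0.T@R).as_rotvec().round(3))
    for w in ways:
        w=np.array(w,float); print('shift mm',(R.T@(w-p)).round(1)); p=w
C0=np.array([471,124.5,0]); CY=np.radians(-5)
def cad(x,y,z): return C0+[x*np.cos(CY)-y*np.sin(CY),x*np.sin(CY)+y*np.cos(CY),z]
def tocad(p): d=np.array(p)-C0; return np.array([d[0]*np.cos(CY)+d[1]*np.sin(CY),-d[0]*np.sin(CY)+d[1]*np.cos(CY),d[2]])
E
python3 - <<'E'
from h import *
go([398,117,245],[398,117,120],[398,117,37],R=down(-13))
print(cad(0,155,75))
E
```

```text
at [184.8 517.8 244.8] gap 85.4 F [ 0.4 -0.4  0.2] q [ 1.16  0.3   1.52  0.    1.32 -0.07] t 0.1
turn [-1.000e-03  1.000e-03  1.455e+00]
shift mm [-3.426e+02  2.979e+02 -2.000e-01]
shift mm [  0.   0. 125.]
shift mm [ 0.  0. 83.]
[484.50914013 278.9101782   75.        ]
```

Call:
{"op": "carry_out", "data": {"increments": [[0,0,0,0,0,0.182,0],[0,0,0,0,0,0.182,0],[0,0,0,0,0,0.182,0],[0,0,0,0,0,0.182,0],[0,0,0,0,0,0.182,0],[0,0,0,0,0,0.182,0],[0,0,0,0,0,0.182,0],[0,0,0,0,0,0.182,0],[-0.0343,0.0298,0,0,0,0,0],[-0.0343,0.0298,0,0,0,0,0],[-0.0343,0.0298,0,0,0,0,0],[-0.0343,0.0298,0,0,0,0,0],[-0.0343,0.0298,0,0,0,0,0],[-0.0343,0.0298,0,0,0,0,0],[-0.0343,0.0298,0,0,0,0,0],[-0.0343,0.0298,0,0,0,0,0],[-0.0343,0.0298,0,0,0,0,0],[-0.0343,0.0298,0,0,0,0,0]]}}

```text
time_s: 2.35
tool_pos: [398.0, 115.1, 245.2]
orientation: [0.783, 0.622, -0.0, -0.0]
force: [0.0, 0.3, 0.2]
finger_gap: 85.2
finger_force: 0.0
```

Run:
```python
from h import *
go([398,117,120],[398,117,37],R=down(-13))
c=shot('wrist','w1'); W=pts(c); H=hsv(c)
m=(W[...,2]>45)&(W[...,2]<70); n,l,st,_=cv2.connectedComponentsWithStats(m.astype(np.uint8))
for i in range(1,n):
    if st[i,4]>300: p=W[l==i]; print(st[i],rect(p),np.median(p[:,2]),np.median(H[l==i],0))
b=(H[...,0]>100)&(H[...,0]<130)&(H[...,1]>100)
for lo,hi in((22,31),(77,84)):
    p=W[b&(W[...,2]>lo)&(W[...,2]<hi)]; print(lo,len(p), rect(p) if len(p)>9 else '')
```

```text
at [398.  115.1 245.2] gap 85.2 F [0.  0.3 0.2] q [ 0.19 -0.01  1.87 -0.    1.28  0.42] t 2.4
turn [-0.     0.    -0.001]
shift mm [  1.9  -0.5 125.2]
shift mm [ 0.  0. 83.]
[ 157   31  399   60 1542] [476.5 200.7 311.6   1.4 174.7] 56.31789693383274 [107.  184.   85.5]
[ 409   81   65  100 5370] [547.2 127.2  81.   51.1  88.3] 49.53361741459449 [175.  89. 231.]
[ 247  132   59   98 5566] [396.7 117.7  87.8  52.1  77. ] 55.5764694672998 [ 18.  51. 158.]
[ 503  281   57   63 2665] [614.7 -67.6  64.2  52.6  85.2] 51.80232300805318 [  2. 190. 221.]
[ 302  304   71   79 3623] [418.5 -62.5  90.4  52.9  95.8] 52.106207075208545 [ 19. 199. 232.]
22 7102 [469.6 121.  311.  161.4 174.7]
77 4524 [476.7 230.3 305.9  57.3 173.7]
```

View pics/w1.png

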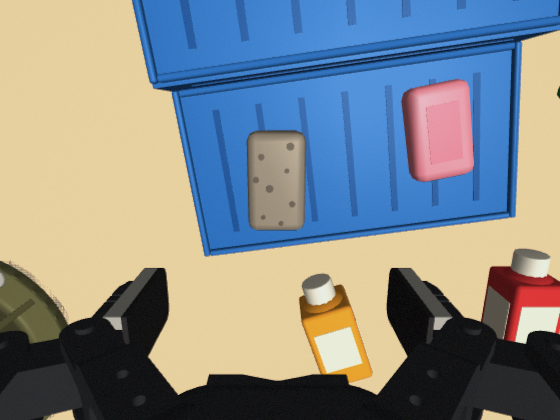

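The wrist view shows the pumice at (276,180), the soap at (438,130), and the low tier edges clearly. The positions agree with the scene and side views within about 3 mm, so I'm going in for the pumice.

Call:
{"op": "carry_out", "data": {"increments": [[0.0021,-0.0015,0.04,0,0,0,0],[0,0,0.045,0,0,0,0],[0,0,0.045,0,0,0,0],[0,0,0.04,0,0,0,0],[0,0,0.025,0,0,0,0],[0,0,0.013,0,0,0,0],[0,0,0,0,0,0,0],[0,0,0,0,0,0,1],[0,0,0,0,0,0,1],[0,0,0,0,0,0,1],[0,0,0,0,0,0,1],[0,0,0,0,0,0,1],[0,0,0,0,0,0,1]]}}

```text
time_s: 4.03
tool_pos: [397.2, 119.0, 38.3]
orientation: [0.783, 0.622, 0.001, 0.0]
force: [-2.0, -0.6, 7.8]
finger_gap: 51.3
finger_force: 62.5
```

```bash
sed -i 's/471,124.5,0/470,122,0/;s/radians(-5)/radians(-5.2)/' h.py
python3 - <<'E'
from h import *
t=cad(-62,155,75); print(t)
go([397,117.5,150],[t[0],t[1],150],[t[0],t[1],95])
go(R=down(-5.2))
E
```

```text
[422.30321722 281.98130176  75.        ]
at [397.2 119.   38.3] gap 51.3 F [-2.  -0.6  7.8] q [ 0.2   0.33  2.06 -0.    0.75  0.43] t 4.0
turn [0. 0. 0.]
shift mm [  -1.4    0.3 -111.7]
shift mm [ 1.659e+02 -1.250e+01  1.000e-01]
shift mm [-0.  -0.1 55. ]
at [397.2 119.   38.3] gap 51.3 F [-2.  -0.6  7.8] q [ 0.2   0.33  2.06 -0.    0.75  0.43] t 4.0
turn [ 0.002 -0.001 -0.137]
```

Call:
{"op": "carry_out", "data": {"increments": [[0,0,-0.02,0,0,0,1],[0,0,-0.04,0,0,0,1],[0,0,-0.052,0,0,0,1],[0.0332,-0.0025,0,0,0,0,1],[0.0332,-0.0025,0,0,0,0,1],[0.0332,-0.0025,0,0,0,0,1],[0.0332,-0.0025,0,0,0,0,1],[0.0332,-0.0025,0,0,0,0,1],[0,0,0,0,0,-0.137,1],[0,0,0.03,0,0,0,1],[0,0,0.015,0,0,0,1],[0,0,0,0,0,0,1]]}}

```text
time_s: 5.52
tool_pos: [421.7, 283.2, 103.8]
orientation: [0.739, 0.674, -0.001, -0.0]
force: [0.6, -0.5, -0.3]
finger_gap: 51.2
finger_force: 63.0
```

Run:
```python
from h import *
t=cad(-62,155,75)
go([t[0],t[1],94],R=down(-5.2))
c=shot('scene','s1'); W=pts(c);H=hsv(c)
m=(W[...,2]>42)&(W[...,2]<60)&(H[...,0]>165)&(W[...,0]>400)&(W[...,1]>30); print('soap',m.sum(),rect(W[m]) if m.sum()>9 else '')
```

```text
at [421.7 283.2 103.8] gap 51.2 F [ 0.6 -0.5 -0.3] q [ 0.52  0.38  1.78 -0.    0.99  0.61] t 5.5
turn [-0.001  0.001 -0.001]
shift mm [-1.1  0.7  9.8]
soap 387 [725.6 519.1 945.5  68.6  66. ]
```

Call:
{"op": "carry_out", "data": {"increments": [[0,0,0.006,0,0,0,1],[0,0,0.003,0,0,0,1],[0,0,0,0,0,0,1],[0,0,0,0,0,0,0],[0,0,0,0,0,0,0],[0,0,0,0,0,0,0],[0,0,0,0,0,0,0],[0,0,-0.03,0,0,0,0],[0,0,-0.05,0,0,0,0],[0,0,-0.05,0,0,0,0],[0,0,0,0,0,0,0]]}}

```text
time_s: 6.95
tool_pos: [423.0, 284.0, 228.9]
orientation: [0.739, 0.674, 0.003, 0.001]
force: [-0.7, 0.1, -0.6]
finger_gap: 85.0
finger_force: 0.0
```

Run:
```python
from h import *
go([547.5,127,224],[547.5,127,36],R=down(-1.5))
for k in('wrist','side'):
    c=shot(k,k+'2'); W=pts(c); H=hsv(c)
    bl=(H[...,0]>103)&(H[...,0]<130)&(H[...,1]>100)
    for nm,lo,hi in(('low',42,62),('mid',95,118)):
        m=((W[...,2]>lo)&(W[...,2]<hi)&~bl&(W[...,1]>20)&(W[...,0]<680)&(W[...,0]>300)).astype(np.uint8)
        n,l,st,_=cv2.connectedComponentsWithStats(m)
        for i in range(1,n):
            if st[i,4]>250: p=W[l==i]; r=rect(p); print(k,nm,st[i],r,np.median(p[:,2]).round(1),np.median(H[l==i],0),tocad([r[0],r[1],0]).round(1))
```

```text
at [423.  284.  228.9] gap 85.0 F [-0.7  0.1 -0.6] q [ 0.52  0.22  1.66 -0.    1.25  0.61] t 7.0
turn [ 0.006 -0.004 -0.065]
shift mm [-153.7  128.5    4.9]
shift mm [  0.   0. 188.]
wrist low [391 330  17  40 372] [527.  111.   43.6  13.3  89.6] 47.7 [176.  103.  232.5] [57.8 -5.8  0. ]
wrist mid [ 238  144   75  123 8698] [421.2 282.9  87.8  51.7  84.9] 110.6 [ 18.  51. 188.] [-63.2 155.8   0. ]
side low [231 190  26  26 445] [546.3 128.1  87.8  53.4  89.5] 49.5 [176. 128. 131.] [75.4 13.   0. ]
side mid [171 149  22  27 449] [420.9 281.   96.4  49.8  84.7] 110.2 [17. 53. 68.] [-63.3 153.9   0. ]
```

Call:
{"op": "carry_out", "data": {"increments": [[0,0,0,0.006,-0.004,-0.065,0],[-0.0307,0.0257,0.001,0,0,0,0],[-0.0307,0.0257,0.001,0,0,0,0],[-0.0307,0.0257,0.001,0,0,0,0],[-0.0307,0.0257,0.001,0,0,0,0],[-0.0307,0.0257,0.001,0,0,0,0],[0,0,0.04,0,0,0,0],[0,0,0.05,0,0,0,0],[0,0,0.05,0,0,0,0],[0,0,0.03,0,0,0,0],[0,0,0.016,0,0,0,0],[0,0,0,0,0,0,0]]}}

```text
time_s: 8.55
tool_pos: [544.7, 125.8, 33.0]
orientation: [0.716, 0.698, -0.004, -0.002]
force: [-0.6, -0.7, 0.3]
finger_gap: 85.4
finger_force: 0.0
```

Run:
```python
from h import *
go([547.5,127,38],R=down(-1.5))
```

```text
at [544.7 125.8  33. ] gap 85.4 F [-0.6 -0.7  0.3] q [ 0.16  0.59  1.66 -0.    0.91  0.19] t 8.6
turn [-0.008  0.004  0.   ]
shift mm [ 1.2  2.8 -5. ]
```

Call:
{"op": "carry_out", "data": {"increments": [[0.001,0.002,-0.005,0,0,0,0],[0,0,0,0,0,0,0],[0,0,0,0,0,0,1],[0,0,0,0,0,0,1],[0,0,0,0,0,0,1],[0,0,0,0,0,0,1],[0,0,0,0,0,0,1],[0,0,0,0,0,0,1]]}}

```text
time_s: 9.55
tool_pos: [547.6, 126.9, 39.6]
orientation: [0.716, 0.698, -0.003, -0.001]
force: [-1.3, -0.5, 6.3]
finger_gap: 52.8
finger_force: 63.8
```

Run:
```python
from h import *
t=cad(60,155,75); p=read_state()['tool_pos']; print(t)
go([*p[:2],150],[*t[:2],150],R=None)
go(R=down(-5.2))
```

```text
[543.80111385 270.92412697  75.        ]
at [547.6 126.9  39.6] gap 52.8 F [-1.3 -0.5  6.3] q [ 0.16  0.58  1.65 -0.    0.92  0.19] t 9.6
turn [0. 0. 0.]
shift mm [  -0.4   -0.6 -110.4]
shift mm [143.8  -7.5  -0.5]
at [547.6 126.9  39.6] gap 52.8 F [-1.3 -0.5  6.3] q [ 0.16  0.58  1.65 -0.    0.92  0.19] t 9.6
turn [-0.005  0.004  0.065]
```

Call:
{"op": "carry_out", "data": {"increments": [[0,0,-0.02,0,0,0,1],[0,0,-0.04,0,0,0,1],[0,0,-0.05,0,0,0,1],[0.036,-0.002,0,0,0,0,1],[0.036,-0.002,0,0,0,0,1],[0.036,-0.002,0,0,0,0,1],[0.036,-0.002,0,0,0,0,1],[0,0,0,-0.005,0.004,0.065,1],[0,0,0.03,0,0,0,1],[0,0,0.016,0,0,0,1],[0,0,0,0,0,0,1]]}}

```text
time_s: 10.92
tool_pos: [543.2, 271.1, 101.4]
orientation: [0.739, 0.674, -0.002, -0.001]
force: [-0.2, -0.3, -1.2]
finger_gap: 52.7
finger_force: 63.4
```

Run:
```python
from h import *
t=cad(60,155,75)
go([*t[:2],95],R=down(-5.2))
```

```text
at [543.2 271.1 101.4] gap 52.7 F [-0.2 -0.3 -1.2] q [0.4  0.57 1.48 0.   1.09 0.49] t 10.9
turn [-0.003  0.001 -0.   ]
shift mm [-0.2  0.6  6.4]
```

Call:
{"op": "carry_out", "data": {"increments": [[0,0,0.004,0,0,0,1],[0,0,0.002,0,0,0,1],[0,0,0,0,0,0,1],[0,0,0,0,0,0,0],[0,0,0,0,0,0,0],[0,0,0,0,0,0,0],[0,0,0,0,0,0,0],[0,0,-0.03,0,0,0,0],[0,0,-0.05,0,0,0,0],[0,0,-0.05,0,0,0,0],[0,0,0,0,0,0,0]]}}

```text
time_s: 12.3
tool_pos: [544.9, 272.0, 230.9]
orientation: [0.738, 0.674, 0.003, 0.001]
force: [0.6, 0.8, -1.1]
finger_gap: 85.3
finger_force: 0.0
```

```bash
cat > look.py <<'E'
from h import *
import sys
k,nm=sys.argv[1:3]
c=shot(k,nm); W=pts(c); H=hsv(c); bl=(H[...,0]>103)&(H[...,0]<130)&(H[...,1]>100)
for a,lo,hi in(('mid',95,118),('lying',47,62),('capped',127,140)):
    m=((W[...,2]>lo)&(W[...,2]<hi)&~bl&(W[...,1]>-450)&(W[...,1]<350)&(W[...,0]<680)&(W[...,0]>300)).astype(np.uint8)
    n,l,st,_=cv2.connectedComponentsWithStats(m)
    for i in range(1,n):
        if st[i,4]>150: p=W[l==i]; r=rect(p); print(a,st[i][:4],r,np.median(p[:,2]).round(1),np.median(H[l==i],0),tocad([r[0],r[1],0]).round(1))
E
python3 look.py side d3; python3 look.py scene s3
python3 - <<'E'
from h import *
go([418.5,-63.5,160],[418.5,-63.5,26],R=lean(96,30))
E
```

```text
mid [214 143  23  24] [541.5 270.9  87.2  54.   86.3] 104.3 [176. 129. 130.] [ 57.7 154.8   0. ]
mid [171 149  22  27] [420.6 281.3  94.8  49.6  85.4] 110.1 [17. 55. 69.] [-63.6 154.2   0. ]
lying [284 237  26  31] [614.9 -82.8  90.8  52.5  77.4] 52.4 [  5. 152. 124.] [ 162.9 -190.8    0. ]
lying [201 253  33  35] [418.5 -64.3  90.1  52.   95.8] 52.1 [ 16. 167. 139.] [ -34.4 -190.2    0. ]
lying [237 328  43  44] [ 440.6 -291.3   88.8   52.6  107.2] 52.0 [146.  66.  85.] [   8.2 -414.3    0. ]
lying [315 329  44  45] [ 593.3 -352.    89.8   52.7  103.1] 52.4 [57. 87. 88.] [ 165.8 -460.9    0. ]
mid [269 118  31  23] [423.5 280.6  93.2  54.5  84.3] 109.3 [14. 70. 91.] [-60.7 153.7   0. ]
mid [299 138  30  21] [544.4 271.1  85.7  54.7  84.9] 104.1 [177. 127. 162.] [ 60.6 155.2   0. ]
lying [188 192  34  28] [420.6 -62.9  89.4  52.6  94.5] 51.8 [ 14. 150. 173.] [ -32.4 -188.6    0. ]
lying [235 232  38  31] [616.7 -81.7  87.6  54.2  77. ] 51.8 [  4.5 148.  153. ] [ 164.6 -189.6    0. ]
lying [127 247  36  33] [ 442.7 -290.1   89.    52.5  106.6] 51.9 [153.  68. 111.] [  10.2 -412.9    0. ]
lying [147 298  41  41] [ 595.1 -352.4   87.8   53.4  101.6] 51.6 [ 50.5  80.  103. ] [ 167.6 -461.1    0. ]
at [543.7 271.4 226.3] gap 85.4 F [ 0.4  0.1 -1.2] q [0.4  0.44 1.37 0.   1.33 0.49] t 12.4
turn [-0.052 -0.522 -0.191]
shift mm [-244.  -159.5  217.4]
shift mm [ 67.   0. 116.]
```

Call:
{"op": "carry_out", "data": {"increments": [[0,0,0,-0.013,-0.1305,-0.048,0],[0,0,0,-0.013,-0.1305,-0.048,0],[0,0,0,-0.013,-0.1305,-0.048,0],[0,0,0,-0.013,-0.1305,-0.048,0],[-0.0305,-0.0199,0.0272,0,0,0,0],[-0.0305,-0.0199,0.0272,0,0,0,0],[-0.0305,-0.0199,0.0272,0,0,0,0],[-0.0305,-0.0199,0.0272,0,0,0,0],[-0.0305,-0.0199,0.0272,0,0,0,0],[-0.0305,-0.0199,0.0272,0,0,0,0],[-0.0305,-0.0199,0.0272,0,0,0,0],[-0.0305,-0.0199,0.0272,0,0,0,0],[0,0,0,0,0,0,0]]}}

```text
time_s: 14.02
tool_pos: [417.3, -65.4, 158.6]
orientation: [0.647, 0.718, -0.175, 0.191]
force: [0.7, 0.8, 0.3]
finger_gap: 84.8
finger_force: 0.0
```

Run:
```python
from h import *
go([419,-63.5,60],[419,-63.5,27],R=lean(96,30))
```

```text
at [417.3 -65.4 158.6] gap 84.8 F [0.7 0.8 0.3] q [ 0.03  0.14  2.02 -0.62  1.04  0.26] t 14.0
turn [-0.004 -0.     0.   ]
shift mm [50.8  1.9 84.5]
shift mm [16.5  0.  28.6]
```

Call:
{"op": "carry_out", "data": {"increments": [[0.0202,0.0019,0.0339,0,0,0,0],[0.0202,0,0.0339,0,0,0,0],[0.0168,0,0.0282,0,0,0,0],[0.01,0,0.0168,0,0,0,0],[0,0,0,0,0,0,0],[0,0,0,0,0,0,1],[0,0,0,0,0,0,1],[0,0,0,0,0,0,1],[0,0,0,0,0,0,1],[0,0,0,0,0,0,1],[0,0,0,0,0,0,1]]}}

```text
time_s: 15.4
tool_pos: [421.4, -61.5, 29.8]
orientation: [0.646, 0.718, -0.173, 0.193]
force: [-1.5, 4.3, 7.2]
finger_gap: 51.7
finger_force: 63.4
```

Run:
```python
from h import *
p=read_state()['tool_pos']
go([*p[:2],200])
go(R=lean(84.8,30)@Ro.from_rotvec([0,np.pi/2,0]).as_matrix())
```

```text
at [421.4 -61.5  29.8] gap 51.7 F [-1.5  4.3  7.2] q [ 0.04  0.41  2.07 -0.78  0.79  0.54] t 15.4
turn [0. 0. 0.]
shift mm [ -85.1    0.2 -147.4]
at [421.4 -61.5  29.8] gap 51.7 F [-1.5  4.3  7.2] q [ 0.04  0.41  2.07 -0.78  0.79  0.54] t 15.4
turn [-0.055  1.565  0.211]
```

Call:
{"op": "carry_out", "data": {"increments": [[-0.01,0,-0.0173,0,0,0,1],[-0.025,0,-0.0433,0,0,0,1],[-0.025,0,-0.0433,0,0,0,1],[-0.025,0,-0.0433,0,0,0,1],[0,0,0,-0.006,0.174,0.0235,1],[0,0,0,-0.006,0.174,0.0235,1],[0,0,0,-0.006,0.174,0.0235,1],[0,0,0,-0.006,0.174,0.0235,1],[0,0,0,-0.006,0.174,0.0235,1],[0,0,0,-0.006,0.174,0.0235,1],[0,0,0,-0.006,0.174,0.0235,1],[0,0,0,-0.006,0.174,0.0235,1],[0,0,0,-0.006,0.174,0.0235,1],[0,0,0,0,0,0,1]]}}

```text
time_s: 17.15
tool_pos: [420.6, -62.2, 197.7]
orientation: [0.641, 0.582, 0.368, -0.339]
force: [0.3, -0.7, -3.2]
finger_gap: 51.4
finger_force: 63.5
```

```bash
cat >> h.py <<'E'
def up(th): return lean(84.8,th)@Ro.from_rotvec([0,np.pi/2,0]).as_matrix()
E
python3 - <<'E'
from h import *
t=cad(-100,35,0)
go([*t[:2],200],[*t[:2],100],[*t[:2],66],R=up(30))
E
```

```text
at [420.6 -62.2 197.7] gap 51.4 F [ 0.3 -0.7 -3.2] q [-0.65  0.36  1.87  0.82  1.63 -0.83] t 17.1
turn [-0.001 -0.001 -0.006]
shift mm [113.4 -67.5 192. ]
shift mm [-86.6   0.   50. ]
shift mm [-29.4   0.   17. ]
```

Call:
{"op": "carry_out", "data": {"increments": [[0.0189,-0.0113,0.032,0,0,0,1],[0.0189,-0.0113,0.032,0,0,0,1],[0.0189,-0.0113,0.032,0,0,0,1],[0.0189,-0.0113,0.032,0,0,0,1],[0.0189,-0.0113,0.032,0,0,0,1],[0.0189,-0.0113,0.032,0,0,0,1],[-0.035,0,0.0202,0,0,0,1],[-0.035,0,0.0202,0,0,0,1],[-0.025,0,0.0144,0,0,0,1],[-0.01,0,0.0058,0,0,0,1],[0,0,0,0,0,0,1]]}}

```text
time_s: 18.52
tool_pos: [373.5, 166.7, 80.5]
orientation: [0.64, 0.584, 0.368, -0.338]
force: [0.1, 0.0, -1.1]
finger_gap: 51.3
finger_force: 63.6
```

Run:
```python
from h import *
t=cad(-100,35,0)
go([*t[:2],66],R=up(30))
c=shot('side','d4');shot('scene','s4')
cv2.imwrite('pics/crop4.png',cv2.resize(c['pixels'][60:280,110:310,::-1],None,fx=2.7,fy=2.7))
```

```text
at [373.5 166.7  80.5] gap 51.3 F [ 0.1  0.  -1.1] q [-0.19  0.43  2.21  1.21  1.16 -1.02] t 18.5
turn [-0.002  0.001 -0.001]
shift mm [-12.9   0.2   6.6]
```

View pics/crop4.png

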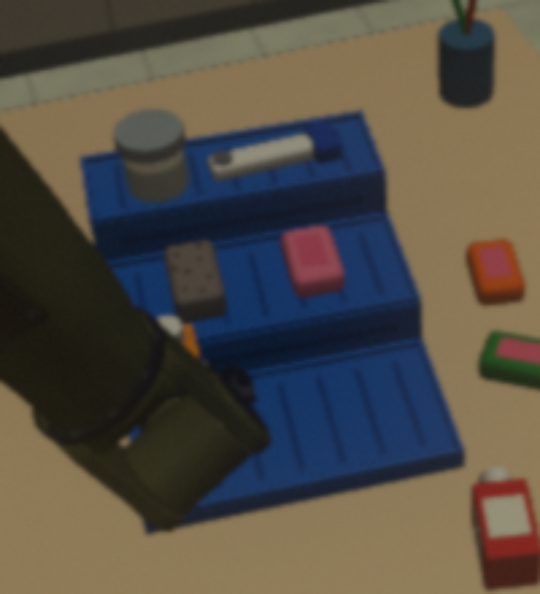

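The crop shows both bars flat on the middle tier at (195,278) and (313,260). The held orange bottle is mostly hidden by the wrist at (190,340). I'll lower it gently.

Call:
{"op": "carry_out", "data": {"increments": [[-0.0065,0,0.0038,0,0,0,1],[-0.0035,0,0.002,0,0,0,1],[-0.0015,0,0.0009,0,0,0,1],[0,0,0,0,0,0,1]]}}

```text
time_s: 19.12
tool_pos: [373.3, 166.6, 66.7]
orientation: [0.64, 0.583, 0.368, -0.338]
force: [0.6, -0.3, -1.9]
finger_gap: 51.2
finger_force: 63.6
```

Call:
{"op": "carry_out", "data": {"increments": [[-0.0017,0,0.001,0,0,0,1],[0,0,0,0,0,0,1]]}}

```text
time_s: 19.38
tool_pos: [373.5, 166.8, 65.4]
orientation: [0.639, 0.583, 0.369, -0.338]
force: [-1.7, -1.1, 8.0]
finger_gap: 51.4
finger_force: 64.4
```

Call:
{"op": "carry_out", "data": {"increments": [[0,0,0,0,0,0,0.6],[0,0,0,0,0,0,0.3],[0,0,0,0,0,0,0],[0,0,0,0,0,0,0],[0,0,0,0,0,0,0],[0,0,-0.02,0,0,0,0],[0,0,-0.04,0,0,0,0],[0,0,-0.04,0,0,0,0],[0,0,-0.04,0,0,0,0],[0,0,0,0,0,0,0]]}}

```text
time_s: 20.62
tool_pos: [363.2, 44.2, 135.7]
orientation: [0.641, 0.583, 0.369, -0.337]
force: [-0.4, 1.0, 0.3]
finger_gap: 85.4
finger_force: 0.0
```

```bash
python3 look.py side d5
python3 - <<'E'
from h import *
d=77; R=lean(d,30)
go([500,-20,220],[616,-82,160],[616,-82,27],R=R)
E
```

```text
mid [214 143  23  24] [541.4 270.4  86.5  53.5  84.2] 104.1 [176. 128. 138.] [ 57.7 154.3   0. ]
mid [171 149  22  27] [420.5 280.6  94.1  49.6  85.4] 110.2 [17. 56. 73.] [-63.7 153.5   0. ]
mid [162 184  23  19] [372.5 166.9  53.1  51.9  90.3] 108.6 [ 15. 203. 120.] [-101.2   35.9    0. ]
lying [284 237  26  31] [614.9 -80.7  95.7  53.   78. ] 52.4 [  5. 150. 132.] [ 162.7 -188.7    0. ]
lying [237 328  42  43] [ 440.3 -291.    90.9   52.5  108.4] 52.2 [146.  64.  91.] [   7.9 -414.     0. ]
lying [315 329  44  46] [ 593.3 -352.7   89.9   53.   102.5] 52.4 [57. 88. 94.] [ 165.8 -461.6    0. ]
at [362.8  45.3 135. ] gap 85.2 F [0.9 0.4 0.1] q [-0.52  0.31  2.16  0.93  1.4  -0.95] t 20.7
turn [-0.04  -1.568  0.143]
shift mm [-70.9 148.4 -57.2]
shift mm [  0.3 127.   69.1]
shift mm [ 66.5   0.  115.2]
```

Call:
{"op": "carry_out", "data": {"increments": [[0.02,0,-0.04,0,0,0,0],[0.02,0,-0.04,0,0,0,0],[0,0,0,-0.0045,-0.1742,0.016,0],[0,0,0,-0.0045,-0.1742,0.016,0],[0,0,0,-0.0045,-0.1742,0.016,0],[0,0,0,-0.0045,-0.1742,0.016,0],[0,0,0,-0.0045,-0.1742,0.016,0],[0,0,0,-0.0045,-0.1742,0.016,0],[0,0,0,-0.0045,-0.1742,0.016,0],[0,0,0,-0.0045,-0.1742,0.016,0],[0,0,0,-0.0045,-0.1742,0.016,0],[0,0,0,0,0,0,0]]}}

```text
time_s: 22.18
tool_pos: [357.8, -1.4, 207.9]
orientation: [0.754, 0.604, -0.204, 0.16]
force: [0.6, 0.3, -0.3]
finger_gap: 85.1
finger_force: 0.0
```

Run:
```python
from h import *
go([616,-82,140],[616,-82,28],R=lean(77,30))
```

```text
at [357.8  -1.4 207.9] gap 85.1 F [ 0.6  0.3 -0.3] q [ 0.19  0.04  2.   -0.49  1.36  0.57] t 22.2
turn [-0.001  0.     0.008]
shift mm [ 16.3 269.7  69. ]
shift mm [56.  0. 97.]
```

Call:
{"op": "carry_out", "data": {"increments": [[0.0027,0.045,0.0115,0,0,0,0],[0.0027,0.045,0.0115,0,0,0,0],[0.0027,0.045,0.0115,0,0,0,0],[0.0027,0.045,0.0115,0,0,0,0],[0.0027,0.045,0.0115,0,0,0,0],[0.0027,0.045,0.0115,0,0,0,0],[0.01,0,0.0173,0,0,0,0],[0.015,0,0.026,0,0,0,0],[0,0,0,0,0,0,0]]}}

```text
time_s: 23.3
tool_pos: [614.9, -83.4, 88.8]
orientation: [0.755, 0.603, -0.204, 0.158]
force: [-0.2, -0.2, 0.0]
finger_gap: 85.4
finger_force: 0.0
```

Run:
```python
from h import *
go([616,-82,28],R=lean(77,30))
```

```text
at [614.9 -83.4  88.8] gap 85.4 F [-0.2 -0.2  0. ] q [-0.01  0.7   1.39 -0.54  1.23  0.44] t 23.3
turn [-0.005 -0.002  0.005]
shift mm [31.8  0.8 51.9]
```

Call:
{"op": "carry_out", "data": {"increments": [[0.0145,0.0008,0.0237,0,0,0,0],[0.0115,0,0.0188,0,0,0,0],[0.006,0,0.0095,0,0,0,0],[0,0,0,0,0,0,0],[0,0,0,0,0,0,1],[0,0,0,0,0,0,1],[0,0,0,0,0,0,1],[0,0,0,0,0,0,1],[0,0,0,0,0,0,1],[0,0,0,0,0,0,1]]}}

```text
time_s: 24.55
tool_pos: [618.3, -81.9, 31.2]
orientation: [0.756, 0.602, -0.202, 0.161]
force: [0.5, 2.5, 6.8]
finger_gap: 51.6
finger_force: 63.3
```

Run:
```python
from h import *
p=read_state()['tool_pos']
d=np.array([np.cos(np.radians(77)),np.sin(np.radians(77))]); print('along d',(p[:2]-[615.9,-82])@d)
go([p[0]-60,p[1],200]); go(R=up(30))
```

```text
along d 0.6776259740168966
at [618.3 -81.9  31.2] gap 51.6 F [0.5 2.5 6.8] q [-0.01  0.79  1.39 -0.56  1.15  0.5 ] t 24.6
turn [0. 0. 0.]
shift mm [ -95.9  -58.4 -139.6]
at [618.3 -81.9  31.2] gap 51.6 F [0.5 2.5 6.8] q [-0.01  0.79  1.39 -0.56  1.15  0.5 ] t 24.6
turn [ 0.039  1.568 -0.144]
```

Call:
{"op": "carry_out", "data": {"increments": [[-0.01,0,-0.0173,0,0,0,1],[-0.0215,-0.0146,-0.0306,0,0,0,1],[-0.0215,-0.0146,-0.0306,0,0,0,1],[-0.0215,-0.0146,-0.0306,0,0,0,1],[-0.0215,-0.0146,-0.0306,0,0,0,1],[0,0,0,0.0043,0.1742,-0.016,1],[0,0,0,0.0043,0.1742,-0.016,1],[0,0,0,0.0043,0.1742,-0.016,1],[0,0,0,0.0043,0.1742,-0.016,1],[0,0,0,0.0043,0.1742,-0.016,1],[0,0,0,0.0043,0.1742,-0.016,1],[0,0,0,0.0043,0.1742,-0.016,1],[0,0,0,0.0043,0.1742,-0.016,1],[0,0,0,0.0043,0.1742,-0.016,1],[0,0,0,0,0,0,1]]}}

```text
time_s: 26.42
tool_pos: [557.6, -82.8, 198.3]
orientation: [0.64, 0.583, 0.369, -0.338]
force: [0.4, -0.2, -1.6]
finger_gap: 51.3
finger_force: 63.1
```

Run:
```python
from h import *
t=cad(40,33,0)
go([*t[:2],160],[*t[:2],72],R=up(30))
```

```text
at [557.6 -82.8 198.3] gap 51.3 F [ 0.4 -0.2 -1.6] q [-0.54  0.6   1.49  0.9   1.65 -0.67] t 26.4
turn [-0.    -0.    -0.004]
shift mm [ 81.4 -65.8 217.5]
shift mm [-76.2   0.   44. ]
```

Call:
{"op": "carry_out", "data": {"increments": [[0.0136,-0.011,0.0362,0,0,0,1],[0.0136,-0.011,0.0362,0,0,0,1],[0.0136,-0.011,0.0362,0,0,0,1],[0.0136,-0.011,0.0362,0,0,0,1],[0.0136,-0.011,0.0362,0,0,0,1],[0.0136,-0.011,0.0362,0,0,0,1],[-0.03,0,0.0173,0,0,0,1],[-0.026,0,0.015,0,0,0,1],[-0.016,0,0.0093,0,0,0,1],[0,0,0,0,0,0,1]]}}

```text
time_s: 27.68
tool_pos: [512.9, 152.5, 78.5]
orientation: [0.64, 0.585, 0.368, -0.337]
force: [0.2, 1.5, -1.2]
finger_gap: 51.4
finger_force: 63.1
```

Run:
```python
from h import *
t=cad(40,33,0)
go([*t[:2],66],R=up(30))
```

```text
at [512.9 152.5  78.5] gap 51.4 F [ 0.2  1.5 -1.2] q [-0.17  0.62  1.84  1.17  1.22 -0.83] t 27.7
turn [-0.001  0.002  0.   ]
shift mm [-11.5   0.    5.2]
```

Call:
{"op": "carry_out", "data": {"increments": [[-0.006,0,0.0035,0,0,0,1],[-0.003,0,0.0012,0,0,0,1],[-0.0017,0,0.001,0,0,0,1],[0,0,0,0,0,0,1]]}}

```text
time_s: 28.18
tool_pos: [513.1, 151.6, 66.3]
orientation: [0.64, 0.584, 0.369, -0.337]
force: [0.7, 1.0, -1.3]
finger_gap: 51.1
finger_force: 63.1
```

Call:
{"op": "carry_out", "data": {"increments": [[-0.0013,0,0.0007,0,0,0,1],[0,0,0,0,0,0,1]]}}

```text
time_s: 28.42
tool_pos: [513.0, 151.6, 64.6]
orientation: [0.64, 0.583, 0.369, -0.338]
force: [0.2, -0.5, -1.5]
finger_gap: 51.5
finger_force: 63.1
```

Call:
{"op": "carry_out", "data": {"increments": [[-0.001,0,0.0005,0,0,0,1],[0,0,0,0,0,0,1]]}}

```text
time_s: 28.68
tool_pos: [513.1, 151.5, 63.9]
orientation: [0.64, 0.583, 0.369, -0.338]
force: [-0.9, -0.6, 3.0]
finger_gap: 51.4
finger_force: 63.3
```

Contact reached. I'll release and back out, then turn towards the purple bottle.

Call:
{"op": "carry_out", "data": {"increments": [[0,0,0,0,0,0,0.6],[0,0,0,0,0,0,0.3],[0,0,0,0,0,0,0],[0,0,0,0,0,0,0],[0,0,0,0,0,0,0],[0,0,-0.02,0,0,0,0],[0,0,-0.04,0,0,0,0],[0,0,-0.04,0,0,0,0],[0.02,0,-0.05,0,0,0,0],[0.02,0,-0.05,0,0,0,0],[0,0,0,0,0,0,0]]}}

```text
time_s: 30.05
tool_pos: [499.8, -4.0, 201.2]
orientation: [0.64, 0.584, 0.37, -0.334]
force: [-0.7, -0.2, -0.2]
finger_gap: 85.1
finger_force: 0.0
```

```bash
python3 look.py side d6; python3 look.py scene s6
python3 - <<'E'
from h import *
go([441.5,-290.7,150],[441.5,-290.7,27],R=lean(106.8,30))
E
```

```text
mid [214 143  23  24] [541.6 271.2  86.6  53.8  84.6] 104.4 [176. 129. 138.] [ 57.8 155.1   0. ]
lying [237 328  43  43] [ 440.9 -291.6   89.9   52.7  106. ] 52.1 [146.  65.  90.] [   8.5 -414.5    0. ]
lying [315 329  44  45] [ 593.3 -352.4   90.1   52.7  101.4] 52.4 [57.  87.  93.5] [ 165.8 -461.3    0. ]
mid [269 118  31  22] [424.  281.2  92.2  53.8  85.4] 109.6 [14. 71. 95.] [-60.2 154.4   0. ]
mid [237 135  23  15] [374.4 169.6  54.8  54.1 173.2] 107.5 [ 14.  182.5 145. ] [-99.5  38.7   0. ]
mid [299 138  30  21] [544.4 272.6  86.3  54.6  86.1] 104.2 [177. 127. 166.] [ 60.4 156.7   0. ]
mid [269 158  25  16] [514.6 155.2  54.8  52.7  83.9] 107.1 [178. 183. 124.] [41.4 37.1  0. ]
lying [127 247  36  34] [ 441.9 -290.7   88.1   53.9  107.5] 51.8 [152.  67. 115.] [   9.4 -413.5    0. ]
lying [147 298  41  41] [ 595.2 -352.3   87.3   52.4  102.3] 51.5 [ 50.5  80.  106.5] [ 167.7 -461.     0. ]
at [498.9  -1.7 198.3] gap 85.3 F [-0.6 -0.  -0.3] q [-0.47  0.43  1.75  0.94  1.54 -0.71] t 30.1
turn [ 0.11  -1.549 -0.414]
shift mm [-201.1 -138.5  171.8]
shift mm [ 61.5   0.  106.5]
```

Call:
{"op": "carry_out", "data": {"increments": [[0,0,0,0.0122,-0.1721,-0.046,0],[0,0,0,0.0122,-0.1721,-0.046,0],[0,0,0,0.0122,-0.1721,-0.046,0],[0,0,0,0.0122,-0.1721,-0.046,0],[0,0,0,0.0122,-0.1721,-0.046,0],[0,0,0,0.0122,-0.1721,-0.046,0],[0,0,0,0.0122,-0.1721,-0.046,0],[0,0,0,0.0122,-0.1721,-0.046,0],[0,0,0,0.0122,-0.1721,-0.046,0],[-0.0287,-0.0198,0.0245,0,0,0,0],[-0.0287,-0.0198,0.0245,0,0,0,0],[-0.0287,-0.0198,0.0245,0,0,0,0],[-0.0287,-0.0198,0.0245,0,0,0,0],[-0.0287,-0.0198,0.0245,0,0,0,0],[-0.0287,-0.0198,0.0245,0,0,0,0],[-0.0287,-0.0198,0.0245,0,0,0,0],[0,0,0,0,0,0,0]]}}

```text
time_s: 32.28
tool_pos: [440.6, -291.0, 148.1]
orientation: [0.576, 0.776, -0.154, 0.206]
force: [0.7, 0.7, 0.0]
finger_gap: 85.4
finger_force: 0.0
```

Run:
```python
from h import *
go([441.5,-290.7,28],R=lean(106.8,30))
```

```text
at [ 440.6 -291.   148.1] gap 85.4 F [0.7 0.7 0. ] q [-0.5   0.23  1.94 -0.59  0.68 -0.38] t 32.3
turn [-0.002 -0.003  0.001]
shift mm [ 60.    0.9 104. ]
```

Call:
{"op": "carry_out", "data": {"increments": [[0.0175,0.0009,0.0303,0,0,0,0],[0.02,0,0.0347,0,0,0,0],[0.015,0,0.026,0,0,0,0],[0.0075,0,0.013,0,0,0,0],[0,0,0,0,0,0,0],[0,0,0,0,0,0,1],[0,0,0,0,0,0,1],[0,0,0,0,0,0,1],[0,0,0,0,0,0,1],[0,0,0,0,0,0,1],[0,0,0,0,0,0,1]]}}

```text
time_s: 33.65
tool_pos: [443.3, -289.5, 30.7]
orientation: [0.575, 0.776, -0.154, 0.208]
force: [-0.4, 3.8, 6.5]
finger_gap: 51.2
finger_force: 63.2
```

Run:
```python
from h import *
p=read_state()['tool_pos']
d=np.array([np.cos(np.radians(106.8)),np.sin(np.radians(106.8))]); print('along d',(p[:2]-[441.4,-291])@d)
go([p[0],p[1]+80,200]); go(R=up(30))
```

```text
along d 0.8532013435996629
at [ 443.3 -289.5   30.7] gap 51.2 F [-0.4  3.8  6.5] q [-0.49  0.46  1.98 -0.9   0.47 -0.02] t 33.6
turn [0. 0. 0.]
shift mm [ -18.4   23.5 -184.9]
at [ 443.3 -289.5   30.7] gap 51.2 F [-0.4  3.8  6.5] q [-0.49  0.46  1.98 -0.9   0.47 -0.02] t 33.6
turn [-0.11   1.549  0.414]
```

Call:
{"op": "carry_out", "data": {"increments": [[-0.008,0,-0.0139,0,0,0,1],[-0.012,0,-0.0208,0,0,0,1],[0.0005,0.006,-0.0375,0,0,0,1],[0.0005,0.006,-0.0375,0,0,0,1],[0.0005,0.006,-0.0375,0,0,0,1],[0.0005,0.006,-0.0375,0,0,0,1],[0,0,0,-0.0122,0.1721,0.046,1],[0,0,0,-0.0122,0.1721,0.046,1],[0,0,0,-0.0122,0.1721,0.046,1],[0,0,0,-0.0122,0.1721,0.046,1],[0,0,0,-0.0122,0.1721,0.046,1],[0,0,0,-0.0122,0.1721,0.046,1],[0,0,0,-0.0122,0.1721,0.046,1],[0,0,0,-0.0122,0.1721,0.046,1],[0,0,0,-0.0122,0.1721,0.046,1],[0,0,0,0,0,0,1]]}}

```text
time_s: 35.65
tool_pos: [443.1, -209.7, 197.2]
orientation: [0.64, 0.582, 0.369, -0.338]
force: [0.5, -0.3, -1.4]
finger_gap: 51.5
finger_force: 63.0
```

Run:
```python
from h import *
t=cad(-30,-43,0)
go([*t[:2],160],[*t[:2],72],R=up(30))
```

```text
at [ 443.1 -209.7  197.2] gap 51.5 F [ 0.5 -0.3 -1.4] q [-0.83  0.57  1.55  0.72  1.81 -0.86] t 35.6
turn [-0.    -0.002 -0.004]
shift mm [112.6 -33.2 269.6]
shift mm [-76.2   0.   44. ]
```

Call:
{"op": "carry_out", "data": {"increments": [[0.0161,-0.0047,0.0385,0,0,0,1],[0.0161,-0.0047,0.0385,0,0,0,1],[0.0161,-0.0047,0.0385,0,0,0,1],[0.0161,-0.0047,0.0385,0,0,0,1],[0.0161,-0.0047,0.0385,0,0,0,1],[0.0161,-0.0047,0.0385,0,0,0,1],[0.0161,-0.0047,0.0385,0,0,0,1],[-0.03,0,0.0173,0,0,0,1],[-0.026,0,0.015,0,0,0,1],[-0.016,0,0.0093,0,0,0,1],[0,0,0,0,0,0,1]]}}

```text
time_s: 37.02
tool_pos: [436.8, 82.7, 78.5]
orientation: [0.64, 0.585, 0.368, -0.337]
force: [-0.2, -0.7, -1.4]
finger_gap: 50.9
finger_force: 63.0
```

Run:
```python
from h import *
t=cad(-30,-43,0)
go([*t[:2],66],R=up(30))
```

```text
at [436.8  82.7  78.5] gap 50.9 F [-0.2 -0.7 -1.4] q [-0.35  0.53  2.01  1.06  1.28 -0.97] t 37.0
turn [-0.001  0.003  0.001]
shift mm [-11.2  -0.5   5.5]
```

Call:
{"op": "carry_out", "data": {"increments": [[-0.007,0,0.004,0,0,0,1],[-0.004,0,0.0017,0,0,0,1],[-0.0013,0,0.0007,0,0,0,1],[0,0,0,0,0,0,1]]}}

```text
time_s: 37.52
tool_pos: [437.1, 81.7, 65.1]
orientation: [0.64, 0.584, 0.369, -0.337]
force: [-1.2, -1.0, 2.9]
finger_gap: 51.0
finger_force: 63.2
```

Call:
{"op": "carry_out", "data": {"increments": [[0,0,0,0,0,0,0.6],[0,0,0,0,0,0,0.3],[0,0,0,0,0,0,0],[0,0,0,0,0,0,0],[0,0,0,0,0,0,0],[0,0,-0.02,0,0,0,0],[0,0,-0.04,0,0,0,0],[0,0,-0.04,0,0,0,0],[0.02,0,-0.05,0,0,0,0],[0.02,0,-0.05,0,0,0,0],[0,0,0,0,0,0,0]]}}

```text
time_s: 38.9
tool_pos: [423.9, -72.8, 201.5]
orientation: [0.64, 0.584, 0.37, -0.335]
force: [-0.3, -0.2, -1.0]
finger_gap: 85.4
finger_force: 0.0
```

```bash
python3 look.py side d7; python3 look.py scene s7
python3 - <<'E'
from h import *
go([594.3,-352.3,150],[594.3,-352.3,27],R=lean(102,30))
E
```

```text
mid [214 143  23  24] [541.6 271.3  86.7  53.9  84.8] 104.1 [176. 128. 143.] [ 57.8 155.2   0. ]
mid [171 149  22  27] [420.5 278.8  90.9  49.9  85.3] 110.2 [17. 57. 75.] [-63.5 151.7   0. ]
mid [216 174  22  21] [511.8 154.6  54.5  52.5  84.8] 107.5 [178. 187. 104.] [38.7 36.3  0. ]
lying [315 329  44  45] [ 593.5 -352.    90.1   54.1  103.1] 52.5 [57. 87. 98.] [ 166.  -460.9    0. ]
mid [269 118  31  23] [422.3 280.8  90.   54.9  84.7] 109.5 [14. 71. 93.] [-61.9 153.8   0. ]
mid [237 135  23  16] [374.2 169.9  54.8  53.3 171.7] 107.4 [ 14.  181.5 144. ] [-99.7  39.    0. ]
mid [299 138  30  21] [544.3 271.8  85.3  53.8  87.4] 104.2 [177. 127. 165.] [ 60.4 155.9   0. ]
mid [233 159  24  17] [438.5  85.3  54.4  53.4 174.8] 107.2 [151.  95.  85.] [-28.  -39.4   0. ]
mid [269 158  25  17] [513.9 154.4  54.7  54.4  86.1] 107.6 [178. 181. 123.] [40.8 36.2  0. ]
lying [147 298  41  41] [ 595.5 -352.5   87.7   53.2  101.2] 51.4 [ 50.5  80.  105. ] [ 168.  -461.2    0. ]
at [423.1 -70.7 199. ] gap 85.4 F [-0.2  1.3 -0.1] q [-0.66  0.37  1.85  0.82  1.64 -0.83] t 39.0
turn [ 0.085 -1.558 -0.323]
shift mm [-244.9  108.9  198. ]
shift mm [ 61.5   0.  106.5]
```

Call:
{"op": "carry_out", "data": {"increments": [[0,0,0,0.0094,-0.1731,-0.0359,0],[0,0,0,0.0094,-0.1731,-0.0359,0],[0,0,0,0.0094,-0.1731,-0.0359,0],[0,0,0,0.0094,-0.1731,-0.0359,0],[0,0,0,0.0094,-0.1731,-0.0359,0],[0,0,0,0.0094,-0.1731,-0.0359,0],[0,0,0,0.0094,-0.1731,-0.0359,0],[0,0,0,0.0094,-0.1731,-0.0359,0],[0,0,0,0.0094,-0.1731,-0.0359,0],[-0.035,0.0156,0.0283,0,0,0,0],[-0.035,0.0156,0.0283,0,0,0,0],[-0.035,0.0156,0.0283,0,0,0,0],[-0.035,0.0156,0.0283,0,0,0,0],[-0.035,0.0156,0.0283,0,0,0,0],[-0.035,0.0156,0.0283,0,0,0,0],[-0.035,0.0156,0.0283,0,0,0,0],[0,0,0,0,0,0,0]]}}

```text
time_s: 41.12
tool_pos: [594.7, -353.3, 146.8]
orientation: [0.608, 0.751, -0.163, 0.199]
force: [0.4, -0.5, -1.3]
finger_gap: 85.3
finger_force: 0.0
```

Run:
```python
from h import *
go([594.3,-352.3,28],R=lean(102,30))
```

```text
at [ 594.7 -353.3  146.8] gap 85.3 F [ 0.4 -0.5 -1.3] q [-0.46  0.58  1.43 -0.54  0.86 -0.37] t 41.1
turn [-0.002 -0.003  0.001]
shift mm [ 60.3  -0.2 102.3]
```

Call:
{"op": "carry_out", "data": {"increments": [[0.0178,0,0.03,0,0,0,0],[0.02,0,0.034,0,0,0,0],[0.015,0,0.0255,0,0,0,0],[0.0075,0,0.0128,0,0,0,0],[0,0,0,0,0,0,0],[0,0,0,0,0,0,1],[0,0,0,0,0,0,1],[0,0,0,0,0,0,1],[0,0,0,0,0,0,1],[0,0,0,0,0,0,1],[0,0,0,0,0,0,1]]}}

```text
time_s: 42.5
tool_pos: [595.2, -351.6, 33.0]
orientation: [0.608, 0.751, -0.162, 0.202]
force: [-1.1, 3.0, 6.1]
finger_gap: 51.1
finger_force: 63.3
```

Run:
```python
from h import *
p=read_state()['tool_pos']
d=np.array([np.cos(np.radians(102)),np.sin(np.radians(102))]); print('along d',(p[:2]-[594.3,-352.3])@d)
go([p[0],p[1],65],[p[0]-50,p[1]+120,200]); go(R=up(30))
```

```text
along d 0.5260383009273099
at [ 595.2 -351.6   33. ] gap 51.1 F [-1.1  3.   6.1] q [-0.46  0.74  1.48 -0.66  0.69 -0.19] t 42.5
turn [0. 0. 0.]
shift mm [-16.    0.1 -27.7]
shift mm [  42.9  -23.6 -180.9]
at [ 595.2 -351.6   33. ] gap 51.1 F [-1.1  3.   6.1] q [-0.46  0.74  1.48 -0.66  0.69 -0.19] t 42.5
turn [-0.084  1.559  0.323]
```

Call:
{"op": "carry_out", "data": {"increments": [[-0.006,0,-0.0104,0,0,0,1],[-0.01,0,-0.0173,0,0,0,1],[0.0107,-0.0059,-0.0452,0,0,0,1],[0.0107,-0.0059,-0.0452,0,0,0,1],[0.0107,-0.0059,-0.0452,0,0,0,1],[0.0107,-0.0059,-0.0452,0,0,0,1],[0,0,0,-0.0093,0.1732,0.0359,1],[0,0,0,-0.0093,0.1732,0.0359,1],[0,0,0,-0.0093,0.1732,0.0359,1],[0,0,0,-0.0093,0.1732,0.0359,1],[0,0,0,-0.0093,0.1732,0.0359,1],[0,0,0,-0.0093,0.1732,0.0359,1],[0,0,0,-0.0093,0.1732,0.0359,1],[0,0,0,-0.0093,0.1732,0.0359,1],[0,0,0,-0.0093,0.1732,0.0359,1],[0,0,0,0,0,0,1]]}}

```text
time_s: 44.5
tool_pos: [544.4, -232.5, 197.8]
orientation: [0.64, 0.583, 0.369, -0.338]
force: [0.3, 0.1, -1.3]
finger_gap: 51.3
finger_force: 63.5
```

Run:
```python
from h import *
t=cad(110,-45,0)
go([*t[:2],160],[*t[:2],72],R=up(30))
```

```text
at [ 544.4 -232.5  197.8] gap 51.3 F [ 0.3  0.1 -1.3] q [-0.74  0.75  1.24  0.8   1.85 -0.71] t 44.5
turn [-0.    -0.002 -0.003]
shift mm [118.    3.7 279.8]
shift mm [-76.2   0.   44. ]
```

Call:
{"op": "carry_out", "data": {"increments": [[0.0169,0.0005,0.04,0,0,0,1],[0.0169,0.0005,0.04,0,0,0,1],[0.0169,0.0005,0.04,0,0,0,1],[0.0169,0.0005,0.04,0,0,0,1],[0.0169,0.0005,0.04,0,0,0,1],[0.0169,0.0005,0.04,0,0,0,1],[0.0169,0.0005,0.04,0,0,0,1],[-0.03,0,0.0173,0,0,0,1],[-0.026,0,0.015,0,0,0,1],[-0.016,0,0.0093,0,0,0,1],[0,0,0,0,0,0,1]]}}

```text
time_s: 45.88
tool_pos: [575.6, 68.7, 78.4]
orientation: [0.64, 0.584, 0.369, -0.338]
force: [-0.1, 1.1, -1.2]
finger_gap: 51.3
finger_force: 63.3
```

Run:
```python
from h import *
t=cad(110,-45,0)
go([*t[:2],66],R=up(30))
```

```text
at [575.6  68.7  78.4] gap 51.3 F [-0.1  1.1 -1.2] q [-0.29  0.73  1.62  1.06  1.34 -0.77] t 45.9
turn [-0.001  0.    -0.001]
shift mm [-11.4   0.    4.9]
```

Call:
{"op": "carry_out", "data": {"increments": [[-0.007,0,0.0035,0,0,0,1],[-0.0045,0,0.0017,0,0,0,1],[-0.0013,0,0.0007,0,0,0,1],[0,0,0,0,0,0,1]]}}

```text
time_s: 46.38
tool_pos: [575.7, 67.1, 65.0]
orientation: [0.639, 0.583, 0.369, -0.338]
force: [-2.7, -0.3, 5.3]
finger_gap: 51.2
finger_force: 63.8
```

Call:
{"op": "carry_out", "data": {"increments": [[0,0,0,0,0,0,0.6],[0,0,0,0,0,0,0.3],[0,0,0,0,0,0,0],[0,0,0,0,0,0,0],[0,0,0,0,0,0,0],[0,0,-0.02,0,0,0,0],[0,0,-0.04,0,0,0,0],[0,0,-0.04,0,0,0,0],[0.02,0,-0.05,0,0,0,0],[0.02,0,-0.05,0,0,0,0],[0,0,-0.05,0,0,0,0],[0,0,-0.04,0,0,0,0],[0,0,0,0,0,0,0],[0,0,0,0,0,0,0]]}}

```text
time_s: 48.12
tool_pos: [554.4, -163.3, 243.5]
orientation: [0.64, 0.583, 0.369, -0.338]
force: [0.0, 0.0, -0.6]
finger_gap: 85.6
finger_force: 0.0
```

```bash
python3 look.py side d8; python3 look.py scene s8
python3 - <<'E'
import cv2
a=cv2.imread('pics/s8.png')[60:260,190:390]; b=cv2.imread('pics/d8.png')[80:280,120:320]
cv2.imwrite('pics/f.png',cv2.resize(cv2.hconcat([a,b]),None,fx=2,fy=2))
E
```

```text
mid [214 143  23  24] [541.1 269.4  87.   54.   84.1] 104.4 [176. 127. 151.] [ 57.4 153.2   0. ]
mid [269 118  31  23] [423.  281.2  92.2  53.9  85.5] 109.7 [14. 72. 96.] [-61.2 154.3   0. ]
mid [237 135  23  15] [375.  167.6  53.2  50.4 178.5] 107.3 [ 14. 181. 148.] [-98.7  36.8   0. ]
mid [299 138  30  21] [545.6 270.6  82.9  55.2  86.3] 104.1 [177. 126. 170.] [ 61.8 154.8   0. ]
mid [233 159  24  17] [438.8  84.2  54.   52.1 174.8] 107.3 [151.5  93.   89. ] [-27.6 -40.5   0. ]
mid [269 158  25  17] [514.5 155.3  54.4  53.7  84.8] 107.0 [  1. 179. 125.] [41.3 37.2  0. ]
mid [267 184  26  18] [576.3  73.6  54.5  52.   84.9] 106.9 [ 69. 117.  87.] [110.2 -38.6   0. ]
```

View pics/f.png

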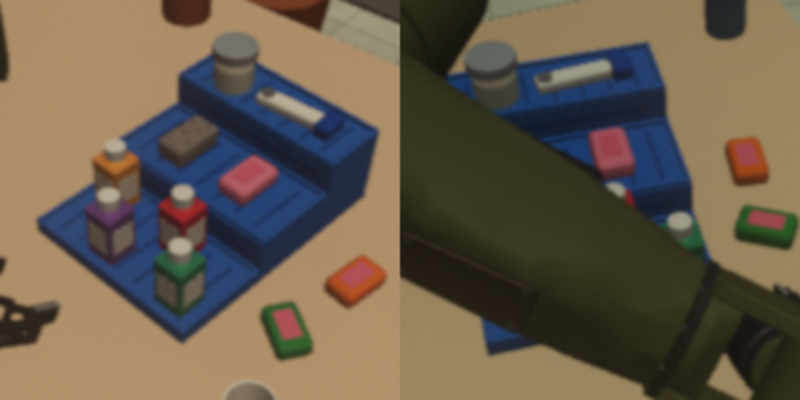

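The picture shows all four bottles upright on the low tier: orange (116,170), purple (110,222), red (183,218) and green (180,275). The pumice (188,140) and soap (248,178) lie flat on the middle tier, the jar and handle are undisturbed, and the gripper is clear.

```bash
python3 -c "
from plant import *
print(sign_off())"
```

```text
the job is handed in; nothing more can be done
None
```

I handed the job in at about 48 s: the pumice and pink soap lie flat side by side on the middle tier, and all four bottles stand cap up on the lowest tier; the arm never went near the jar, loofah handle or tumbler.

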